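Unscrew the hand nut of the tape holder

ROBOT

A 6-joint arm with a two-finger parallel gripper is mounted at the origin on a cart in front of the work surface, level with it; the furniture and walls round the work are solid. World frame = base frame: x ahead of the robot, y to its left, z up, the work surface at z = 0. Lengths are in m, angles in rad, forces in N, time in s.
With the tool pointing down it reaches from about 0.325 to 0.9 m from the base axis. Payload 3.5 kg.
Tool frame: the origin (TCP) lies at the very end of the fingers, on their centre line; the grasp point (between the pads) lies 19 mm behind it; z points along the fingers, y is the line along which they close (so a half turn about z gives the same grasp; the last joint's range is limited). The gripper opens to 85 mm and grips with 20 to 120 N. Pads are 22 mm wide; open, the fingers measure 114 mm over their backs; the gripper's body (76 mm by 85 mm) begins 54 mm behind the grasp point. The pads swing forward as they close: fully open they stand 13 mm farther back than shut.
Start: joints at [1.244, 0.276, -0.026, 1.268, 0, 1.467], TCP at [0.139, 0.609, 0.231] pointing down, gripper open.
Joint ranges: [-3.12, 3.12], [-0.85, 1.88], [-1.08, 1.24], [-1.95, 2.15], [-1.57, 1.53], [-3.14, 3.14]. Speed limits (rad/s): [2.57, 2.57, 3.14, 3.14, 3.14, 3.14].

INTERFACE

Orientations are given as [roll, pitch, yaw] about the fixed x, y, z axes, in that order (R = Rz(yaw) Ry(pitch) Rx(roll)).
In Python, from cell import env gives the robot as it stands.
- The arm moves only by the tool play_rows, never from a script. Its argument "commands" is a list of rows, each an object with "travel": the shift along the tool's x, y, z in cm, a list of three; "rot": the turn, a rotation vector about the tool's x, y, z in degrees, a list of three. In form: [{"travel": [x, y, z], "rot": [rx, ry, rz]}, ...]. A call has 1 to 12 rows; each row shifts and turns the commanded pose from where the row before left it, along the tool's axes as they then stand; what a row does not reach is not made up. A row lasts 1/8 s, in which the tool goes at most 62.5 mm and 10.7 degrees, less where a joint would pass 70% of its speed; a pose out of reach is approached as far as the arm can. A call is refused whole if a number of a shift passes 6.25 or a number of a turn 10.7, either way. A call with a gripper value outside its range is refused whole. "gripper" is the finger opening in cm, from 0 to 8.54, set as the call begins (left out, the last holds). The fingers move at their own pace and stop on an object; "force" is the grip in N (left out, the last holds). Time passes only in rows, so rows that do not move let the fingers close. It gives the time, the measured TCP pose, the force, the opening and the grip force at its end, in the units of the state.
- env.state(): the state, without advancing time (a new reading comes with each control period).
- env.camera(name): name is "scene" or "top"; returns the picture (420x560x3 uint8, red, green, blue); there is no depth.
- env.calibration(name): a dict with "fx", "fy", "cx", "cy" (pixels), "position" and "rotation" of the camera in the world. Camera axes: x right, y down, z forward; pixel columns grow to the right and rows downward; lengths in m; the calibration is good to about 2 mm. A picture is of the moment at which its call begins. calibration takes no time and is no camera call.
- env.hand_in(): hands the job in; it is judged then, once.
The state is a dict: "t": time; "joint_pos": joint angles; "joint_vel": joint speeds; "joint_efforts": joint torques, N m; "eef_pos": TCP position; "ee_rot": TCP orientation; "ft_force": force on the tool from outside, world axes, zero at the start; "moment": the same for the moment, N m; "gripper_width": finger opening in m; "finger_force": force on a finger pad.
Only numpy, scipy, OpenCV 4.12 (cv2) and the standard library are available. Lean on these libraries where they do the work, as an engineer would, in place of code of your own. Each camera call takes 0.05 s, during which the arm holds its last target. There are 200 camera calls.

TASK

The tape roll on the round table holder is due for changing: unscrew the knurled brass nut that clamps it, lift the nut off the threaded stud, and set it down gently and upright on the black tray's floor, inside its rim. Leave the kitchen timer and the jar where they stand.

Things in the scene. Friction and masses are not known exactly. Their poses are not given: they have to be found in the camera images.
- nut: Knurled brass nut, upright ring 44 mm wide, 40 mm tall, 0.15 kg; origin: centre of its underside, z up. Screwed on the upright stud of a fixed tape holder, where it rests on a steel disc (82 mm wide, 41 mm above the table); the stud ends 87 mm above the table. Right-hand thread: counterclockwise from above it climbs 4 mm per rad and is free after 0.6 to 1.1 rad (more is fine); then lift it.
- tray: Black baking tray, 214 x 344 mm, fixed, flat floor 2 mm above the table inside a rim 17 mm high and 4 mm thick all round; origin at the centre of its underside, x along its short side, y along its long side.
- timer: Bystander: round cream wind-up kitchen timer with a black knob, 69 mm wide, 48 mm tall, loose; origin at the centre of its underside.
- jar: Bystander: closed glass jar with a yellow lid, 62 mm wide, 85 mm tall, loose; origin at the centre of its underside.
There are look-alikes about, which are no part of the job. Several things have the shape of the nut; the one meant has the colours described above.

How it is judged:
By the outcome, as a careful person would: the job done as asked, in the order asked, and still so for the second after the job is handed in, with the robot touching nothing.
It also fails if it takes over 35 s, if anything falls off the work surface, if the arm or the gripper's body presses on something with over 40 N, if the wrist force passes 120 N, or if a joint passes its speed limit or range.

## Working session

There is one attempt and no reset: what is moved stays moved. The work goes in short steps, Python scripts to look and compute and a tool call to move; the robot and the scene stay as the last step left them, time stands still between calls to the robot, and variables do not carry over. Pictures are saved under pics/ and viewed, at most 10 in all, crops included, and the job is handed in when it is done.

Besides the shell and the picture viewer there is one more tool, called after "Request:" as name(argument=value, ...), one argument or row to a line, values as JSON. play_rows: Moves the arm, as the interface text tells. Its arguments: {"type":"object","properties":{"commands":{"type":"array"},"gripper":{"type":"number"},"force":{"type":"number"}},"required":["commands"]}

```bash
mkdir -p pics; ls
python3 - <<'E'
from cell import env
import cv2,numpy as np
for n in("scene","top"):
    cv2.imwrite(f"pics/{n}0.png",env.camera(n)[:,:,::-1]); c=env.calibration(n); print(n,{k:np.round(v,4).tolist() for k,v in c.items()})
s=env.state(); print(s)
E
```

```text
pics
scene {'fx': 509.0269, 'fy': 509.0269, 'cx': 292.0959, 'cy': 207.2878, 'position': [-0.0451, -0.6021, 0.5938], 'rotation': [-2.1221, 0.0199, -0.8131]}
top {'fx': 393.6399, 'fy': 393.6399, 'cx': 277.5676, 'cy': 208.0038, 'position': [0.3775, 0.0076, 1.0407], 'rotation': [-2.947, 0.0093, -1.5935]}
{'t': 0.1, 'joint_pos': array([ 1.24361395e+00,  2.77077978e-01, -2.77745567e-02,  1.26803537e+00,
       -2.35287287e-05,  1.46742551e+00]), 'joint_vel': array([ 0.00161355, -0.00062325,  0.00377006,  0.0009757 , -0.00020712,
       -0.00049088]), 'joint_efforts': array([ 6.90290217e-04, -4.46706390e+01,  2.96129215e+01,  8.43658898e-03,
       -6.10292727e-05,  3.75734899e-06]), 'eef_pos': array([0.13847833, 0.60871169, 0.23024396]), 'ee_rot': array([-3.13950982e+00, -1.92419501e-04,  2.91778092e+00]), 'ft_force': array([-0.09188453, -0.87150282, -0.42687579]), 'moment': array([ 0.01372013,  0.04409372, -0.0154173 ]), 'finger_force': 0.0, 'gripper_width': 0.08524854912179715}
```

View pics/scene0.png

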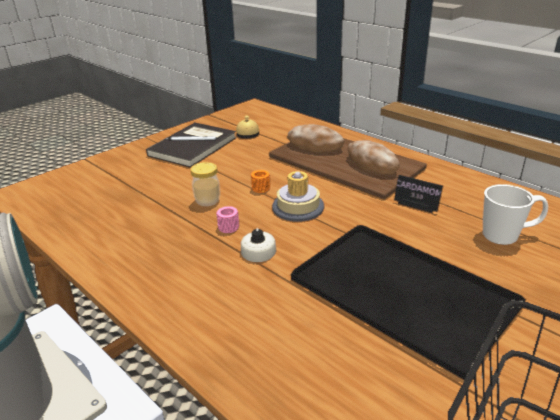

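View pics/top0.png

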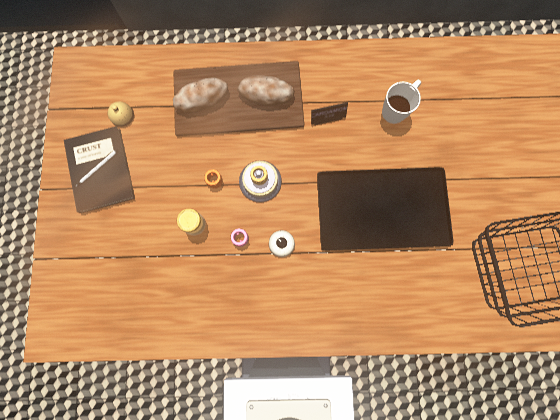

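The scene view shows the brass nut on the white/dark disc at about (297,185), the jar at (205,185), the timer at (258,246) and the tray at around (410,295). In the top view they are at nut (259,175), jar (189,221), timer (282,243) and tray (385,208). The pink and orange rings are look-alikes.

```bash
cat > h.py <<'E'
from cell import env
import cv2,numpy as np
from scipy.spatial.transform import Rotation as Ro
def cam(n):
    c=env.calibration(n); return c,Ro.from_euler('xyz',c['rotation']).as_matrix()
def ray(n,u,v,z):
    c,R=cam(n); d=R@[(u-c['cx'])/c['fx'],(v-c['cy'])/c['fy'],1]; p=np.array(c['position']); return p+d*(z-p[2])/d[2]
def proj(n,P):
    c,R=cam(n); q=R.T@(np.array(P)-c['position']); return q[0]/q[2]*c['fx']+c['cx'],q[1]/q[2]*c['fy']+c['cy']
E
python3 - <<'E'
from h import *
print("tcp",proj("top",[.139,.609,.231]),proj("scene",[.139,.609,.231]),"base",proj("top",[0,0,0]))
for nm,n,u,v,z in [("nuttop","top",259,175,.081),("nuttop","scene",297,177,.081),("jar","top",189,220,.085),("jar","scene",205,170,.085),("timer","top",282,242,.048),("timer","scene",258,234,.048)]:print(nm,n,ray(n,u,v,z).round(3))
for u,v in[(318,172),(445,168),(452,245),(322,250)]:print("tray",ray("top",u,v,.017).round(3))
for n,(x0,y0,x1,y1) in dict(top=(160,130,320,270),scene=(180,150,340,270)).items():
    cv2.imwrite(f"pics/{n}c.png",cv2.resize(cv2.imread(f"pics/{n}0.png")[y0:y1,x0:x1],None,fx=4,fy=4,interpolation=2))
a=cv2.imread("pics/topc.png");b=cv2.imread("pics/scenec.png");w=[cv2.resize(i,None,fx=.6,fy=.6) for i in(a,b)]
E
```

```text
tcp (np.float64(-30.732517206830835), np.float64(420.2253482802369)) (np.float64(-79.84053504993943), np.float64(115.38458897005533)) base (np.float64(288.29171998586656), np.float64(445.2235984233581))
nuttop top [0.653 0.057 0.081]
nuttop scene [0.65  0.055 0.081]
jar top [0.541 0.231 0.085]
jar scene [0.536 0.223 0.085]
timer top [0.485 0.003 0.048]
timer scene [ 0.479 -0.002  0.048]
tray [ 0.676 -0.099  0.017]
tray [ 0.678 -0.441  0.017]
tray [ 0.471 -0.437  0.017]
tray [ 0.466 -0.1    0.017]
```

View pics/topc.png

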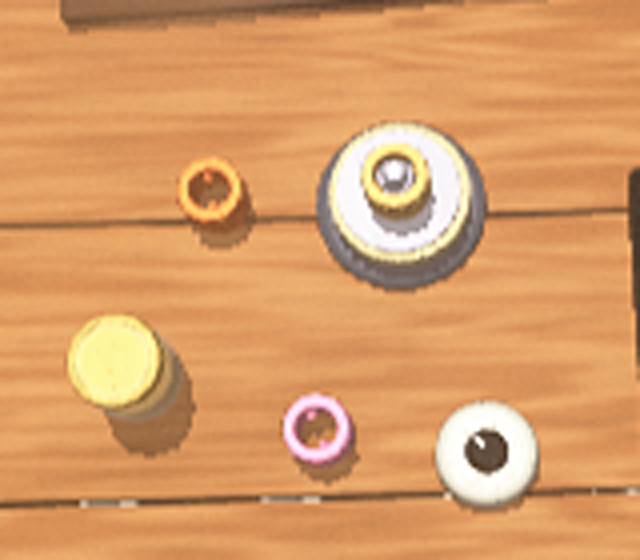

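View pics/scenec.png

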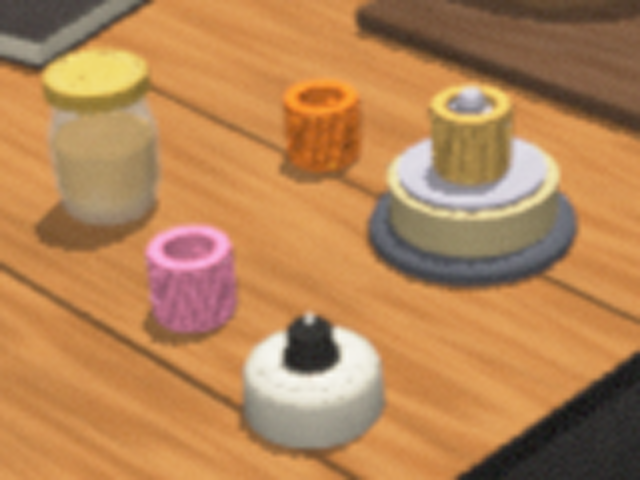

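The zoomed crops put the nut's top ring centre at (259,175) in the top view and (297.8,175.8) in the scene view, which is about (0.653, 0.056). The orange ring, jar and timer are well clear of the grasp. I'm moving over the nut now.

Request:
play_rows(
  commands=[
    {"travel": [-2.6,-1.77,0],"rot": [0,0,0]},
    {"travel": [-2.6,-1.77,0],"rot": [0,0,0]},
    {"travel": [-2.6,-1.77,0],"rot": [0,0,0]},
    {"travel": [-2.6,-1.77,0],"rot": [0,0,0]},
    {"travel": [-2.6,-1.77,0],"rot": [0,0,0]},
    {"travel": [-2.6,-1.77,0],"rot": [0,0,0]},
    {"travel": [-2.6,-1.77,0],"rot": [0,0,0]},
    {"travel": [-2.6,-1.77,0],"rot": [0,0,0]},
    {"travel": [-2.6,-1.77,0],"rot": [0,0,0]},
    {"travel": [-2.6,-1.77,0],"rot": [0,0,0]},
    {"travel": [-2.6,-1.77,0],"rot": [0,0,0]},
    {"travel": [-2.6,-1.77,0],"rot": [0,0,0]},
  ],
  gripper=8.54,
)

```text
t: 1.6
eef_pos: [0.3961, 0.332, 0.2308]
ee_rot: [-3.141, -0.001, 2.918]
ft_force: [0.4, 0.2, -0.4]
gripper_width: 0.0857
finger_force: 0.0
```

Request:
play_rows(
  commands=[
    {"travel": [-2.6,-1.77,0],"rot": [0,0,0]},
    {"travel": [-2.6,-1.77,0],"rot": [0,0,0]},
    {"travel": [-2.6,-1.77,0],"rot": [0,0,0]},
    {"travel": [-2.6,-1.77,0],"rot": [0,0,0]},
    {"travel": [-2.6,-1.77,0],"rot": [0,0,0]},
    {"travel": [-2.6,-1.77,0],"rot": [0,0,0]},
    {"travel": [-2.6,-1.77,0],"rot": [0,0,0]},
    {"travel": [-2.6,-1.77,0],"rot": [0,0,0]},
    {"travel": [-2.6,-1.77,0],"rot": [0,0,0]},
    {"travel": [-2.6,-1.77,0],"rot": [0,0,0]},
    {"travel": [-2.6,-1.77,0],"rot": [0,0,0]},
    {"travel": [0,0,0],"rot": [0,0,0]},
  ],
)

```text
t: 3.1
eef_pos: [0.6324, 0.0781, 0.2304]
ee_rot: [-3.141, -0.001, 2.915]
ft_force: [-1.1, -0.2, 0.2]
gripper_width: 0.0853
finger_force: 0.0
```

Run:
```python
from h import *
s=env.state();print(s['t'],s['eef_pos'],s['ee_rot'],s['joint_pos'].round(2))
print(ray("scene",297.75,175.75,.081),ray("top",259,175,.081))
# disc edge / brass colour fit: nut body mask in scene
n=cv2.imread("pics/scene0.png");m=cv2.inRange(cv2.cvtColor(n,40),(15,90,60),(32,255,255))[165:200,280:315]
ys,xs=np.nonzero(m);print(xs.min()+280,xs.max()+280,ys.min()+165,ys.max()+165)
```

```text
3.1 [0.6323825  0.07811279 0.23040819] [-3.14116862e+00 -6.33341120e-04  2.91527835e+00] [ 0.02  0.3   0.    1.27 -0.    0.25]
[0.65529528 0.05799607 0.081     ] [0.65295346 0.0572057  0.081     ]
280 314 165 195
```

Request:
play_rows(
  commands=[
    {"travel": [-1.3,-0.77,1.5],"rot": [0,0,0]},
    {"travel": [-1.27,-0.76,2.5],"rot": [0,0,0]},
    {"travel": [0,0,2.5],"rot": [0,0,0]},
    {"travel": [0,0,2.5],"rot": [0,0,0]},
    {"travel": [0,0,1.4],"rot": [0,0,0]},
    {"travel": [0,0,0],"rot": [0,0,0]},
  ],
)

```text
t: 3.85
eef_pos: [0.6517, 0.0594, 0.1255]
ee_rot: [-3.141, -0.003, 2.918]
ft_force: [-0.6, -0.1, 0.3]
gripper_width: 0.0853
finger_force: 0.0
```

Run:
```python
from h import *
s=env.state();print(s['eef_pos'],s['ee_rot'])
a=[]
for n,(x0,y0,x1,y1) in dict(top=(200,100,340,240),scene=(220,100,360,240)).items():
    a.append(cv2.resize(env.camera(n)[y0:y1,x0:x1,::-1],(400,400),interpolation=2))
cv2.imwrite("pics/p1.png",np.hstack(a))
```

```text
[0.65165306 0.05936314 0.12545314] [-3.14085597 -0.00342461  2.91827021]
```

View pics/p1.png

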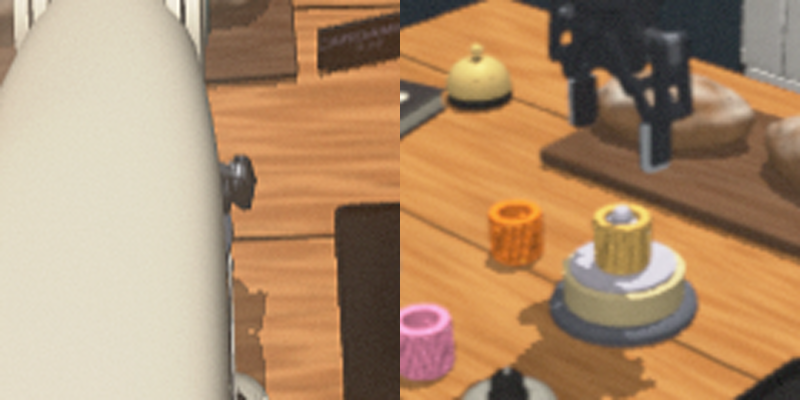

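The scene crop shows the open fingers straddling above the nut: fingertips at (582,120) and (655,165), nut at (622,215). They line up, so I'm descending and closing.

Request:
play_rows(
  commands=[
    {"travel": [-0.24,-0.15,1.5],"rot": [0,0,0]},
    {"travel": [0,0,1.5],"rot": [0,0,0]},
    {"travel": [0,0,1.5],"rot": [0,0,0]},
    {"travel": [0,0,1.5],"rot": [0,0,0]},
    {"travel": [0,0,1.3],"rot": [0,0,0]},
    {"travel": [0,0,0.6],"rot": [0,0,0]},
    {"travel": [0,0,0],"rot": [0,0,0]},
  ],
)

```text
t: 4.82
eef_pos: [0.6548, 0.0571, 0.0477]
ee_rot: [-3.141, -0.001, 2.918]
ft_force: [-0.2, 0.9, 0.5]
gripper_width: 0.0853
finger_force: 0.0
```

Request:
play_rows(
  commands=[
    {"travel": [0,0,0],"rot": [0,0,0]},
    {"travel": [0,0,0],"rot": [0,0,0]},
    {"travel": [0,0,0],"rot": [0,0,0]},
    {"travel": [0,0,0],"rot": [0,0,0]},
    {"travel": [0,0,0],"rot": [0,0,0]},
    {"travel": [0,0,0],"rot": [0,0,0]},
    {"travel": [0,0,0],"rot": [0,0,0]},
    {"travel": [0,0,0],"rot": [0,0,0]},
  ],
  gripper=3.8,
  force=50,
)

```text
t: 5.82
eef_pos: [0.6565, 0.0598, 0.0499]
ee_rot: [3.136, 0.002, 2.919]
ft_force: [0.5, 6.5, 2.7]
gripper_width: 0.0414
finger_force: 51.3
```

Request:
play_rows(
  commands=[
    {"travel": [0.04,0.2,0],"rot": [0,0,0]},
    {"travel": [0,0,-0.06],"rot": [0,0,-8]},
    {"travel": [0,0,-0.06],"rot": [0,0,-8]},
    {"travel": [0,0,-0.06],"rot": [0,0,-8]},
    {"travel": [0,0,0],"rot": [0,0,0]},
  ],
)

```text
t: 6.45
eef_pos: [0.6566, 0.0595, 0.051]
ee_rot: [3.141, 0.003, -2.948]
ft_force: [1.8, 3.6, 3.1]
gripper_width: 0.0412
finger_force: 51.0
```

Request:
play_rows(
  commands=[
    {"travel": [0,0,-0.06],"rot": [0,0,-8]},
    {"travel": [0,0,-0.06],"rot": [0,0,-8]},
    {"travel": [0,0,-0.06],"rot": [0,0,-8]},
    {"travel": [0,0,-0.06],"rot": [0,0,-8]},
    {"travel": [0,0,-0.06],"rot": [0,0,-8]},
    {"travel": [0,0,-0.06],"rot": [0,0,-8]},
    {"travel": [0,0,0],"rot": [0,0,-8]},
    {"travel": [0,0,0],"rot": [0,0,0]},
  ],
)

```text
t: 7.45
eef_pos: [0.6559, 0.0595, 0.0545]
ee_rot: [-3.14, 0.001, -1.972]
ft_force: [1.3, 3.1, 4.0]
gripper_width: 0.0413
finger_force: 51.3
```

Run:
```python
from h import *
cv2.imwrite("pics/p2.png",cv2.resize(env.camera("scene")[130:230,230:370,::-1],(700,500),interpolation=2))
s=env.state();print(s['joint_pos'].round(2),s['moment'].round(2))
```

```text
[-0.01  0.47 -0.15  0.95  0.   -1.18] [ 0.63 -0.16  0.03]
```

View pics/p2.png

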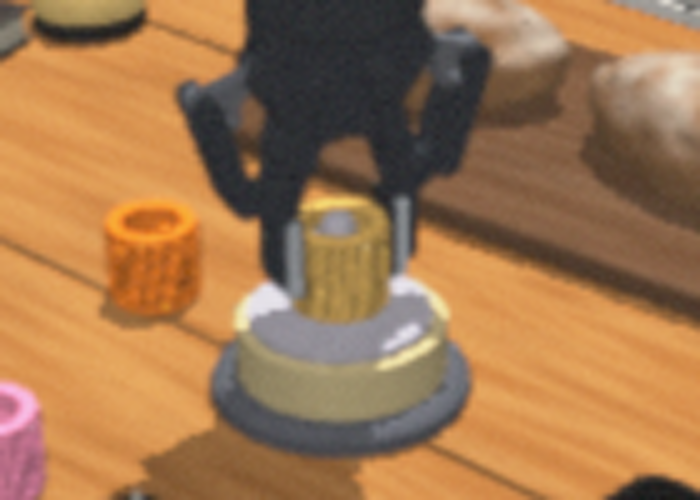

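The nut is gripped between the pads, with its top ring at (345,215), and has risen nearly level with the stud end. It has turned about 80°, so I'm lifting gently and checking the force.

Request:
play_rows(
  commands=[
    {"travel": [0,0,-0.2],"rot": [0,0,0]},
    {"travel": [0,0,-0.2],"rot": [0,0,0]},
    {"travel": [0,0,-0.2],"rot": [0,0,0]},
    {"travel": [0,0,-0.2],"rot": [0,0,0]},
  ],
)

```text
t: 8.0
eef_pos: [0.6559, 0.0594, 0.0605]
ee_rot: [-3.141, 0.001, -1.972]
ft_force: [5.2, 3.6, -5.1]
gripper_width: 0.041
finger_force: 51.0
```

Request:
play_rows(
  commands=[
    {"travel": [0,0,-0.6],"rot": [0,0,0]},
    {"travel": [0,0,-0.8],"rot": [0,0,0]},
    {"travel": [0,0,-1],"rot": [0,0,0]},
    {"travel": [0,0,-1],"rot": [0,0,0]},
    {"travel": [0,0,-1],"rot": [0,0,0]},
    {"travel": [0,0,-1],"rot": [0,0,0]},
    {"travel": [0,0,-1],"rot": [0,0,0]},
    {"travel": [0,0,-1],"rot": [0,0,0]},
    {"travel": [0,0,0],"rot": [0,0,0]},
  ],
)

```text
t: 9.12
eef_pos: [0.6561, 0.0591, 0.1372]
ee_rot: [-3.139, 0.001, -1.969]
ft_force: [-0.6, 0.2, -1.7]
gripper_width: 0.0412
finger_force: 51.6
```

Run:
```python
from h import *
cv2.imwrite("pics/p3.png",cv2.resize(env.camera("scene")[90:230,220:380,::-1],(640,560),interpolation=2))
```

```text
(no output)
```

View pics/p3.png

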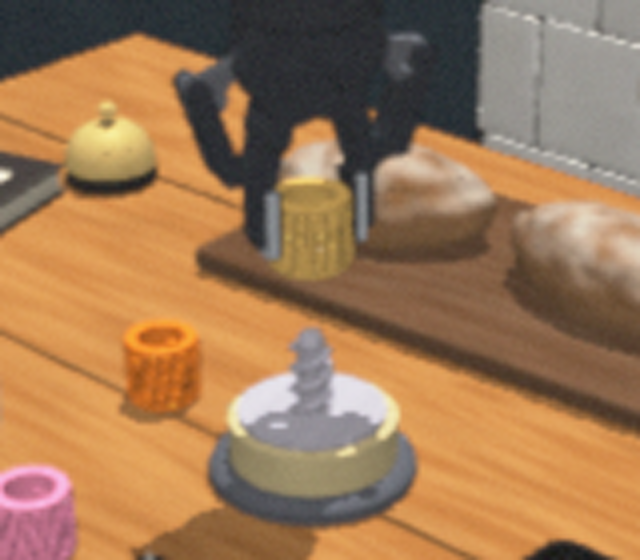

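The scene view shows the nut held upright at (315,228), clear of the bare stud at (312,370). I'm carrying it to the tray centre.

Request:
play_rows(
  commands=[
    {"travel": [2,-0.3,0],"rot": [0,0,0]},
    {"travel": [3.2,-0.5,0],"rot": [0,0,0]},
    {"travel": [3.6,-0.5,0],"rot": [0,0,0]},
    {"travel": [3.6,-0.5,0],"rot": [0,0,0]},
    {"travel": [3.6,-0.5,0],"rot": [0,0,0]},
    {"travel": [3.6,-0.5,0],"rot": [0,0,0]},
    {"travel": [3.6,-0.6,0],"rot": [0,0,0]},
    {"travel": [3.6,-0.6,0],"rot": [0,0,0]},
    {"travel": [3.4,-0.5,0],"rot": [0,0,0]},
    {"travel": [2.2,-0.3,0],"rot": [0,0,0]},
    {"travel": [1.2,-0.2,0],"rot": [0,0,0]},
    {"travel": [0,0,0],"rot": [0,0,0]},
  ],
)

```text
t: 10.68
eef_pos: [0.5707, -0.2703, 0.1356]
ee_rot: [3.141, 0.0, -1.97]
ft_force: [0.1, 0.1, -0.9]
gripper_width: 0.0413
finger_force: 51.7
```

Request:
play_rows(
  commands=[
    {"travel": [0,0,1],"rot": [0,0,0]},
    {"travel": [0,0,2],"rot": [0,0,0]},
    {"travel": [0,0,2],"rot": [0,0,0]},
    {"travel": [0,0,2],"rot": [0,0,0]},
    {"travel": [0,0,2],"rot": [0,0,0]},
    {"travel": [0,0,1.5],"rot": [0,0,0]},
    {"travel": [0,0,0.7],"rot": [0,0,0]},
    {"travel": [0,0,0.2],"rot": [0,0,0]},
    {"travel": [0,0,0],"rot": [0,0,0]},
  ],
)

```text
t: 11.8
eef_pos: [0.5714, -0.2701, 0.0222]
ee_rot: [-3.141, -0.0, -1.969]
ft_force: [0.6, 0.2, -2.0]
gripper_width: 0.0407
finger_force: 51.7
```

Run:
```python
from h import *
s=env.state();p=s['eef_pos'];print(p,s['ft_force'].round(1))
x0,y0=[int(a) for a in proj("scene",p+[0,0,.01])];print(x0,y0)
x0-=40;y0-=40
cv2.imwrite("pics/p4.png",cv2.resize(env.camera("scene")[y0:y0+80,x0:x0+80,::-1],(560,560),interpolation=2))
d=np.array([-.0451,-.6021])-p[:2];d/=np.hypot(*d)
for z in(.002,.008,.012): u,v=proj("scene",[*(p[:2]+.022*d),z]);print(z,(u-x0)*7,(v-y0)*7)
```

```text
[ 0.57143735 -0.27014791  0.02223281] [ 0.6  0.2 -2. ]
405 278
0.002 265.9608062470447 435.5077656120387
0.008 268.2952341009668 416.7695879104516
0.012 269.86099079846645 404.2014431353149
```

View pics/p4.png

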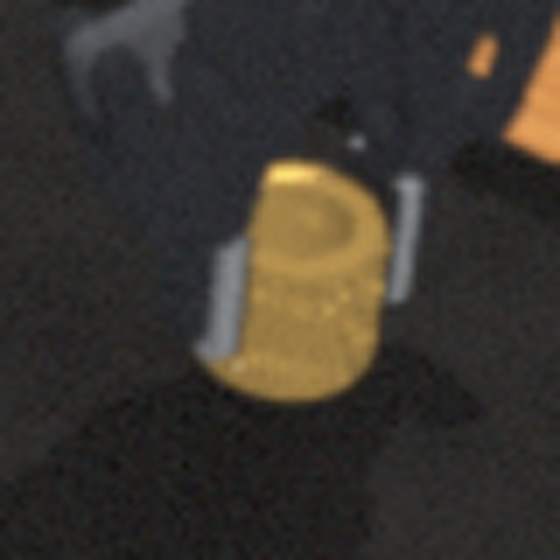

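The nut is upright in the pads, its lower edge at row 402 of the crop, about 10 mm above the tray floor. I'm easing it down.

Request:
play_rows(
  commands=[
    {"travel": [0,0,0.3],"rot": [0,0,0]},
    {"travel": [0,0,0.3],"rot": [0,0,0]},
    {"travel": [0,0,0.15],"rot": [0,0,0]},
    {"travel": [0,0,0.1],"rot": [0,0,0]},
    {"travel": [0,0,0],"rot": [0,0,0]},
  ],
)

```text
t: 12.48
eef_pos: [0.5708, -0.2699, 0.0131]
ee_rot: [3.141, 0.0, -1.969]
ft_force: [0.3, -0.1, -1.1]
gripper_width: 0.0413
finger_force: 51.7
```

Request:
play_rows(
  commands=[
    {"travel": [0,0,0.1],"rot": [0,0,0]},
    {"travel": [0,0,0],"rot": [0,0,0]},
  ],
)

```text
t: 12.72
eef_pos: [0.5709, -0.2699, 0.0122]
ee_rot: [3.141, 0.0, -1.969]
ft_force: [-0.0, 0.9, -0.8]
gripper_width: 0.0412
finger_force: 51.7
```

Request:
play_rows(
  commands=[
    {"travel": [0,0,0.07],"rot": [0,0,0]},
    {"travel": [0,0,0],"rot": [0,0,0]},
  ],
)

```text
t: 12.98
eef_pos: [0.5709, -0.2699, 0.0115]
ee_rot: [3.142, 0.0, -1.969]
ft_force: [0.1, -0.3, -1.5]
gripper_width: 0.041
finger_force: 51.7
```

Request:
play_rows(
  commands=[
    {"travel": [0,0,0.07],"rot": [0,0,0]},
    {"travel": [0,0,0],"rot": [0,0,0]},
  ],
)

```text
t: 13.22
eef_pos: [0.571, -0.27, 0.0109]
ee_rot: [-3.141, -0.0, -1.969]
ft_force: [0.2, 0.6, -0.8]
gripper_width: 0.0414
finger_force: 51.7
```

Request:
play_rows(
  commands=[
    {"travel": [0,0,0.07],"rot": [0,0,0]},
    {"travel": [0,0,0],"rot": [0,0,0]},
  ],
)

```text
t: 13.48
eef_pos: [0.571, -0.27, 0.0109]
ee_rot: [-3.141, -0.0, -1.969]
ft_force: [-1.2, 0.2, 4.8]
gripper_width: 0.0411
finger_force: 52.3
```

Request:
play_rows(
  commands=[
    {"travel": [0,0,0.07],"rot": [0,0,0]},
    {"travel": [0,0,0],"rot": [0,0,0]},
  ],
)

```text
t: 13.72
eef_pos: [0.571, -0.27, 0.0109]
ee_rot: [-3.141, -0.0, -1.969]
ft_force: [-2.6, 0.7, 9.0]
gripper_width: 0.0413
finger_force: 52.9
```

That is contact. I'm backing off slightly, opening slowly and rising.

Request:
play_rows(
  commands=[
    {"travel": [0,0,-0.1],"rot": [0,0,0]},
    {"travel": [0,0,0],"rot": [0,0,0]},
  ],
  force=20,
)

```text
t: 13.98
eef_pos: [0.571, -0.27, 0.0109]
ee_rot: [-3.141, -0.0, -1.969]
ft_force: [-1.4, -0.1, 5.8]
gripper_width: 0.0411
finger_force: 52.5
```

Request:
play_rows(
  commands=[
    {"travel": [0,0,0],"rot": [0,0,0]},
    {"travel": [0,0,0],"rot": [0,0,0]},
    {"travel": [0,0,0],"rot": [0,0,0]},
  ],
  gripper=5.2,
)

```text
t: 14.35
eef_pos: [0.5709, -0.2699, 0.0101]
ee_rot: [3.141, 0.0, -1.969]
ft_force: [-0.1, 0.0, -1.0]
gripper_width: 0.0521
finger_force: 0.0
```

Request:
play_rows(
  commands=[
    {"travel": [0,0,0],"rot": [0,0,0]},
    {"travel": [0,0,0],"rot": [0,0,0]},
    {"travel": [0,0,0],"rot": [0,0,0]},
    {"travel": [0,0,-1],"rot": [0,0,0]},
    {"travel": [0,0,-2],"rot": [0,0,0]},
    {"travel": [0,0,-3],"rot": [0,0,0]},
    {"travel": [0,0,-3],"rot": [0,0,0]},
    {"travel": [0,0,-3],"rot": [0,0,0]},
    {"travel": [0,0,-3],"rot": [0,0,0]},
    {"travel": [0,0,0],"rot": [0,0,0]},
  ],
  gripper=8,
)

```text
t: 15.6
eef_pos: [0.5736, -0.2715, 0.1655]
ee_rot: [-3.133, -0.001, -1.969]
ft_force: [-0.6, 0.8, 0.0]
gripper_width: 0.08
finger_force: 0.0
```

Run:
```python
from h import *
cv2.imwrite("pics/p5.png",env.camera("scene")[:,:,::-1])
```

```text
(no output)
```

View pics/p5.png

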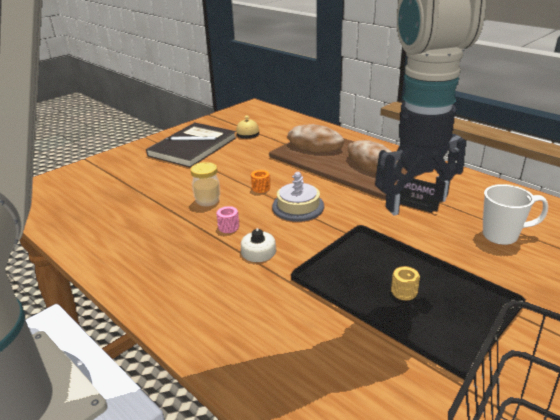

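The nut stands upright on the tray floor at (405,283), the gripper is clear above it, and the timer (258,246) and jar (205,185) haven't moved.

```bash
python3 -c "
from cell import env
print(env.hand_in())"
```

```text
the job is handed in; nothing more can be done
None
```

The brass nut is unscrewed and standing upright on the black tray's floor, well inside the rim; the timer and jar were not touched, and the job was handed in at about 16 s (no verdict came back).

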